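Lap cladding plates on a sloped exposure rack

ROBOT

A 7-joint arm with a two-finger parallel gripper is mounted at the origin on a cart in front of the work surface, level with it; the furniture and walls round the work are solid. World frame = base frame: x ahead of the robot, y to its left, z up, the work surface at z = 0. Lengths are in m, angles in rad, forces in N, time in s.
With the tool pointing down it reaches from about 0.4 to 0.85 m from the base axis. Payload 4.5 kg.
Tool frame: the origin (TCP) lies at the very end of the fingers, on their centre line; the grasp point (between the pads) lies arm.grasp_offset behind it (arm.grasp_offset is the distance from the TCP to the grasp point, in m); z points along the fingers, y is the line along which they close (so a half turn about z gives the same grasp; the last joint's range is limited). The gripper opens to 88 mm and grips with 3 to 60 N. Pads are 18 mm wide; open, the fingers measure 123 mm over their backs; the gripper's body (75 mm by 187 mm) begins 45 mm behind the grasp point.
Start: joints at [-1.204, 0.689, -0.195, 1.565, 0.157, 0.902, -0.215], TCP at [0.204, 0.591, 0.239] pointing down, gripper open.
Joint ranges: [-3.01, 3.01], [-0.46, 2.08], [-1.47, 1.51], [0.13, 2.56], [-1, 4.14], [0.04, 2.09], [-2.66, 2.66]. Speed limits (rad/s): [2.57, 2.57, 3.14, 3.14, 3.14, 3.14, 3.14].

INTERFACE

Orientations are given as a unit quaternion [x, y, z, w].
In Python, from plant import arm, fingers, planner, optics gives the robot as it stands. Calls block until the motion is done:
- arm.move_pose(position, orientation): joint-space move of the TCP to a pose.
- arm.move_straight(position, speed=0.15, attitude=None, guard=None): straight line of the TCP; attitude=None keeps the orientation; speed is the mean speed in m/s. With guard (N) it stops when the force on the tool has changed by that much, and returns True; else False.
- arm.move_joints(angles): joint-space move.
- fingers.set_gripper(opening, strength=None): finger opening in m; strength is the grip in N (None keeps the last); returns when the fingers have stopped.
- arm.sleep(seconds).
- planner.ik(position, orientation): joint angles nearest the present ones, or None.
- optics.camera(name): name is "side" or "top" or "wrist"; returns (picture, depth): 420x560x3 uint8, red, green, blue; 420x560 float32, m along the optical axis (not along the pixel's ray), 0 where there is no reading.
- optics.camera_params(name): a dict with "fx", "fy", "cx", "cy" (pixels), "R" (3x3) and "t" (3): a world point X has camera coordinates R X + t; the wrist camera has in their place "hand_eye" (4x4, takes a point from camera to tool coordinates, whose origin is the TCP and whose axes are the flange's). Camera axes: x right, y down, z forward; pixel columns grow to the right and rows downward; lengths in m; the calibration is good to about 2 mm. The wrist camera is an equidistant fisheye: a pixel r from the principal point sees the ray r / f radians off the axis. A picture is of the moment at which its call begins: read the wrist's pose just before it. camera_params takes no time and is no camera call.
A pose or a line that the arm cannot do raises arm.IKError and nothing moves.
- arm.hand_in(): hands the job in; it is judged then, once.
Readings, each from a call of its own:
- arm.current_t(): time.
- arm.current_joints(): joint angles.
- arm.current_dq(): joint speeds.
- arm.current_effort(): joint torques, N m.
- arm.current_tcp_pos(): TCP position.
- arm.current_ee_rot(): TCP orientation.
- arm.current_wrist_force(): force on the tool from outside, world axes, zero at the start.
- arm.current_wrist_torque(): the same for the moment, N m.
- arm.current_width(): finger opening in m.
- arm.current_grip_force(): force on a finger pad.
Only numpy, scipy, OpenCV 4.12 (cv2) and the standard library are available. Lean on these libraries where they do the work, as an engineer would, in place of code of your own. Each camera call takes 0.05 s, during which the arm holds its last target. There are 200 camera calls.

TASK

Build up the lapped cladding on the sloped rack: first lay the blue plate overlapping the fixed light grey one, its lug-side edge downhill and on the deck's middle yellow line, and let go; then lay the terracotta plate overlapping the blue one in the same way, its lower edge on the top yellow line. Both must lie flat on the course below with the head edge on the deck, square to the lines and centred across the deck. Then swing the hold-down bar by its red tab down onto the terracotta plate, and leave the two jars standing.

Things in the scene. Friction and masses are not known exactly. Their poses are not given: they have to be found in the camera images.
- deck: dark grey deck of the fixed rack, 220 mm wide, rising at 30 degrees away from the robot. Origin on its face at the middle of the lowest yellow line, 35 mm above the worktop; x up the slope, y across (leftward), z square off the face. Face from x = -20 to 260 mm; yellow lines across it at x = 0, 60 and 120 mm; an aluminium lip 14 mm high just below x = 0. The faces are anti-slip: plates stay put.
- rack: the fixed rack under the deck, with the light grey lowest plate (100 x 160 x 6 mm, no lug): its lower edge at deck x = 0 with the underside 10 mm off the face, its head edge on the face at 99.5 mm, so pitched 5.7 degrees flatter than the deck. Well-laid plates lie parallel to it, butt underside 10 mm off the face, head on the face. Origin under its middle; x away from the robot, z up
- middle_line (a point): middle of the middle yellow line, on the deck's face (deck x = 60 mm)
- top_line (a point): middle of the top yellow line, on the deck's face (deck x = 120 mm)
- blue_plate: blue plate, 100 (x) x 160 (y) x 6 mm, face up on the worktop left of the rack. Origin at the centre of the underside; z up, x from the butt edge (-50 mm) to the head edge. On its face a white grip lug 30 (x) x 14 (y) x 30 mm high, top 36 mm above the underside, centred at x = -20, y = 0, so nearer the butt edge; a thin yellow line 60 mm from the butt edge. 0.13 to 0.25 kg. The two plates may change places
- red_plate: terracotta (brown-red) plate, 100 (x) x 160 (y) x 6 mm, face up on the worktop left of the rack. Origin at the centre of the underside; z up, x from the butt edge (-50 mm) to the head edge. On its face a white grip lug 30 (x) x 14 (y) x 30 mm high, top 36 mm above the underside, centred at x = -20, y = 0, so nearer the butt edge; a thin yellow line 60 mm from the butt edge. 0.13 to 0.25 kg. The two plates may change places
- blue_plate_butt (a point): middle of the blue plate's butt (lug-side) edge, on the underside (x = -50 mm)
- blue_plate_head (a point): middle of the blue plate's head edge, on the underside (x = +50 mm)
- red_plate_butt (a point): middle of the terracotta plate's butt (lug-side) edge, on the underside (x = -50 mm)
- red_plate_head (a point): middle of the terracotta plate's head edge, on the underside (x = +50 mm)
- hold_bar (a joint): hinge of the hold-down bar, rad: 0 = lying along the deck; at the start 2.2 to 2.4 (stop), leaning back. Axis across the deck at deck x = 245 mm, 13 mm off the face; two arms at y = +-100 mm carry a 10 mm thick cross bar 40 mm from the axis. Balances at about 2.1; pushed past that towards the robot (under 2 N) it sinks by itself, damped, in a few seconds
- bar_tab (a point): centre of the red push tab in the middle of the hold-down bar: 44 mm wide, 22 mm long along the arms (5 mm thick), 50 mm from the hinge axis, its outer end 61 mm from the axis
- white_jar: white jar, 60 mm across, 100 mm tall, right of the rack, origin at the centre of its base; upright at the start, loose; leave it standing
- red_cap_jar: glass jar with red cap, 54 mm across, 80 mm tall, at the far left, origin at the centre of its base; upright at the start, loose; leave it standing

How it is judged:
On the way, in this order (a step that is already met when the one before it is completed fails the run):
1. the blue plate lies lapped over the grey one with its lower edge on the middle line, released (x of blue_plate_butt in the frame of deck between 0.054 and 0.066 m and y of blue_plate_butt in the frame of deck between -0.012 and 0.012 m and z of blue_plate_butt in the frame of deck between 0.006 and 0.014 m and z of blue_plate_head in the frame of deck between -0.003 and 0.004 m and angle between the y axis of blue_plate and the y axis of deck, either way round below 0.08 rad and linear speed of blue_plate below 0.02 m/s and contact force between the fingers and blue_plate below 0.1 N), for 0.2 s.
2. the terracotta plate lies lapped over the blue one with its lower edge on the top line, released, the bar still up (all of step 1 and x of red_plate_butt in the frame of deck between 0.114 and 0.126 m and y of red_plate_butt in the frame of deck between -0.012 and 0.012 m and z of red_plate_butt in the frame of deck between 0.006 and 0.014 m and z of red_plate_head in the frame of deck between -0.003 and 0.004 m and angle between the y axis of red_plate and the y axis of deck, either way round below 0.08 rad and linear speed of red_plate below 0.02 m/s and contact force between the fingers and red_plate below 0.1 N and value of joint hold_bar above 1 rad), for 0.2 s.
At the end, for the whole second after the job is handed in: both plates released and at rest, lower edges within 6 mm of their lines along the deck, centred within 12 mm, square within 4.6 degrees, lapped (butt underside 6 to 14 mm, head -3 to 4 mm off the deck); hold-down bar down on the terracotta plate (-0.08 to 0.1 rad) (all of step 1 and x of red_plate_butt in the frame of deck between 0.114 and 0.126 m and y of red_plate_butt in the frame of deck between -0.012 and 0.012 m and z of red_plate_butt in the frame of deck between 0.006 and 0.014 m and z of red_plate_head in the frame of deck between -0.003 and 0.004 m and angle between the y axis of red_plate and the y axis of deck, either way round below 0.08 rad and linear speed of red_plate below 0.02 m/s and contact force between the fingers and red_plate below 0.1 N and value of joint hold_bar between -0.08 and 0.1 rad); the robot touches nothing.
It fails at once if the white jar is tipped (angle between white_jar's own z axis and vertical above 0.4 rad).
It fails at once if the red-capped jar is tipped (angle between red_cap_jar's own z axis and vertical above 0.4 rad).
It also fails if it takes over 67 s, if anything falls off the work surface, if the arm or the gripper's body presses on something with over 40 N, if the wrist force passes 120 N, or if a joint passes its speed limit or range.

## Working session

There is one attempt and no reset: what is moved stays moved. The work goes in short steps, each a Python script; the robot and the scene stay as the last script left them, time stands still between calls to the robot, and variables do not carry over. Pictures are saved under pics/ and viewed, at most 10 in all, crops included, and the job is handed in when it is done.

```bash
mkdir -p pics; ls; python3 - <<'E'
from plant import arm, fingers, planner, optics
import cv2, numpy as np
ims=[]
for n in ("top","side"):
    p,d=optics.camera(n); np.savez(f"{n}0.npz",p=p,d=d)
    cv2.imwrite(f"pics/{n}0.png",p[:,:,::-1])
    c=optics.camera_params(n); print(n,c)
print(arm.grasp_offset,arm.current_ee_rot(),arm.current_tcp_pos(),arm.current_t())
print(optics.camera_params("wrist"))
E
```

```text
pics
top {'fx': 474.7954052595947, 'fy': 474.7954052595947, 'cx': 273.53818050214574, 'cy': 205.19809014422898, 'R': array([[-0.01958796, -0.99974854, -0.01091659],
       [-0.99412543,  0.02063795, -0.10624831],
       [ 0.10644689,  0.00877128, -0.9942797 ]]), 't': array([0.04033588, 0.53942291, 1.41889374])}
side {'fx': 442.1222752623606, 'fy': 442.1222752623606, 'cx': 269.87195740648224, 'cy': 216.39659388059167, 'R': array([[-0.3173493 , -0.94829603,  0.00490484],
       [-0.77527247,  0.25646107, -0.57721773],
       [ 0.54611539, -0.18698223, -0.81657555]]), 't': array([0.20030659, 0.45813895, 1.46655689])}
0.0187 [ 1.65598342e-01  9.86192937e-01 -8.21423288e-04 -7.72975029e-05] [0.20402962 0.59016265 0.2380134 ] 0.1
{'fx': 325.19226210127806, 'fy': 325.19226210127806, 'cx': 275.725654456882, 'cy': 210.8985342293127, 'hand_eye': array([[-1.47181720e-03, -9.47570295e-01, -3.19544001e-01,
         8.41089118e-02],
       [ 9.99998874e-01, -1.30131422e-03, -7.47092261e-04,
         9.21752899e-04],
       [ 2.92095283e-04, -3.19544741e-01,  9.47571144e-01,
        -1.45103382e-01],
       [ 0.00000000e+00,  0.00000000e+00,  0.00000000e+00,
         1.00000000e+00]])}
```

View pics/top0.png

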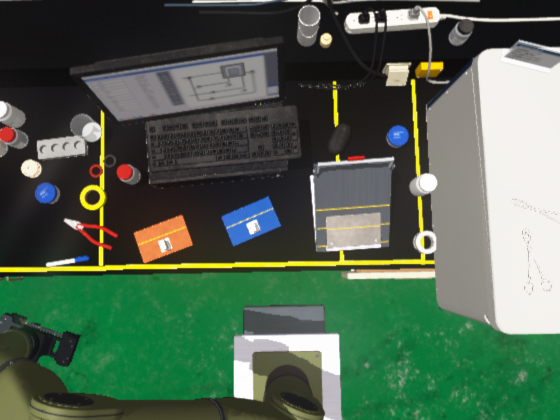

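View pics/side0.png

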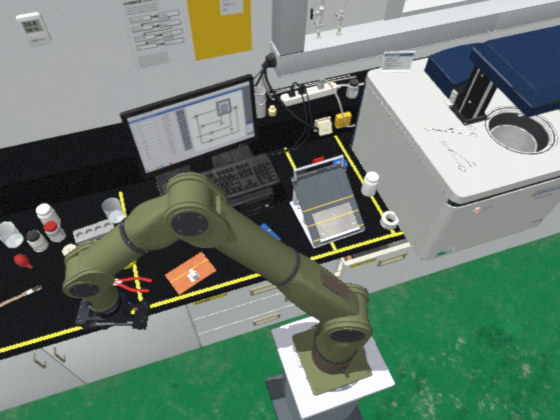

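Top view: terracotta plate at (163,240), blue at (251,221), rack centred at (353,205) with its bar at the top (355,160), white jar (423,185), red-capped jar (127,174). The side view agrees. Next I'll measure them.

```bash
cat > h.py <<'E'
import numpy as np, cv2
from plant import arm, fingers, planner, optics
from scipy.spatial.transform import Rotation as Ro
def world(n,p,d):
    c=optics.camera_params(n); v,u=np.mgrid[:420,:560]
    C=np.stack([(u-c['cx'])/c['fx']*d,(v-c['cy'])/c['fy']*d,d],-1)
    return (C-c['t'])@c['R']
def project(n,X):
    c=optics.camera_params(n); q=np.atleast_2d(X)@c['R'].T+c['t']
    return np.c_[c['fx']*q[:,0]/q[:,2]+c['cx'],c['fy']*q[:,1]/q[:,2]+c['cy']]
def ray_at_z(n,uv,z):
    c=optics.camera_params(n); uv=np.atleast_2d(uv).astype(float)
    r=np.c_[(uv[:,0]-c['cx'])/c['fx'],(uv[:,1]-c['cy'])/c['fy'],np.ones(len(uv))]@c['R']
    o=-c['R'].T@c['t']; return o+r*((z-o[2])/r[:,2])[:,None]
E
python3 - <<'E'
from h import *
z=np.load("top0.npz");p,d=z['p'],z['d'];W=world("top",p,d)
hsv=cv2.cvtColor(p,cv2.COLOR_RGB2HSV);H,S,V=[hsv[...,i].astype(int) for i in range(3)]
def roi(u0,u1,v0,v1):
    m=np.zeros((420,560),bool);m[v0:v1,u0:u1]=1;return m
for n,r in(("blue",roi(210,295,190,250)),("red",roi(125,200,205,270))):
    m=r&(S>100)&(V>60)&((abs(H-110)<15) if n=="blue" else (H<16))
    zz=W[m][:,2];print(n,m.sum(),"z",np.percentile(zz,[10,50,90]))
    mm=cv2.morphologyEx(m.astype(np.uint8),cv2.MORPH_CLOSE,np.ones((9,9)))
    cs,_=cv2.findContours(mm,0,2);c=max(cs,key=cv2.contourArea)[:,0,:]
    P=ray_at_z("top",c,0.006)[:,:2]
    b=cv2.minAreaRect((P*1000).astype(np.float32));print(b);print(cv2.boxPoints(b).round(1).tolist())
    w=r&(S<60)&(V>150)
    w&=cv2.erode(cv2.dilate(m.astype(np.uint8),np.ones((15,15))),np.ones((17,17)))>0
    print("lug",W[w].mean(0),np.percentile(W[w][:,2],[10,50,90]),w.sum())
r=roi(305,405,150,262)
y=r&(abs(H-25)<8)&(S>120)&(V>100)
vv,uu=np.nonzero(y)
for a,b in((200,216),(218,235),(238,255)):
    k=(vv>=a)&(vv<b)&(uu<396)&(uu>312);print("line",k.sum(),uu[k].min(),uu[k].max()); X=W[vv[k],uu[k]]
    print(np.polyfit(X[:,1],X[:,0],1),X.mean(0),X[:,1].min(),X[:,1].max())
# deck plane: above top line
k=roi(320,388,172,203);X=W[k];X=X[X[:,2]>0.05]
A=np.c_[X[:,0],X[:,1],np.ones(len(X))]
q=np.linalg.lstsq(A,X[:,2],rcond=None)[0];print("plane z=ax+by+c",q,np.degrees(np.arctan(np.hypot(*q[:2]))),np.std(A@q-X[:,2]),"yaw",np.degrees(np.arctan2(q[1],q[0])))
for u in(330,353,380): print([W[v,u].round(3).tolist() for v in range(150,262,6)])
for n,c in(("red tab",(H<8)|(H>172)),):
    m=roi(340,375,145,165)&c&(S>150)&(V>80);print(n,m.sum(),W[m].mean(0))
cv2.imwrite("pics/crop.png",cv2.resize(p[140:270,210:410],None,fx=4,fy=4,interpolation=cv2.INTER_CUBIC)[:,:,::-1])
E
```

```text
blue 1545 z [7.85833056e-05 4.72468131e-03 8.82087424e-03]
((495.9269714355469, 101.4825668334961), (105.00387573242188, 164.66429138183594), 22.050825119018555)
[[416.3999938964844, 158.10000610351562], [478.20001220703125, 5.5], [575.5, 44.900001525878906], [513.7000122070312, 197.5]]
lug [0.48470558 0.097097   0.0202489 ] [0.001658   0.00712833 0.03553257] 194
red 1609 z [-0.0004566   0.00462008  0.00923025]
((446.90631103515625, 373.16033935546875), (107.28321838378906, 165.6688690185547), 19.564382553100586)
[[368.6000061035156, 433.20001220703125], [424.1000061035156, 277.1000061035156], [525.2000122070312, 313.1000061035156], [469.70001220703125, 469.20001220703125]]
lug [0.42763811 0.36484138 0.01837731] [0.00355249 0.0094811  0.0367401 ] 123
line 110 316 389
[-0.05342755  0.51138494] [ 0.52203743 -0.1993819   0.09405879] -0.3053108554930956 -0.09462574873112661
line 26 318 388
[-0.04837431  0.45942182] [ 0.47004448 -0.21959299  0.0658466 ] -0.307907061445324 -0.1010137797906539
line 38 318 387
[-0.0840826   0.38940034] [ 0.40527651 -0.18881634  0.01594727] -0.308862568792457
[... 849 characters left out ...]
095], [0.497, -0.201, 0.092], [0.48, -0.202, 0.084], [0.463, -0.203, 0.074], [0.446, -0.203, 0.07], [0.429, -0.205, 0.054], [0.411, -0.206, 0.043], [0.394, -0.211, 0.002], [0.375, -0.211, 0.001]]
[[0.712, -0.31, -0.007], [0.692, -0.308, -0.001], [0.641, -0.272, 0.159], [0.627, -0.274, 0.146], [0.61, -0.273, 0.144], [0.594, -0.275, 0.134], [0.579, -0.276, 0.123], [0.562, -0.277, 0.119], [0.546, -0.278, 0.107], [0.531, -0.281, 0.09], [0.513, -0.28, 0.091], [0.496, -0.281, 0.083], [0.479, -0.282, 0.076], [0.462, -0.283, 0.068], [0.445, -0.283, 0.062], [0.427, -0.284, 0.054], [0.41, -0.286, 0.042], [0.392, -0.295, -0.004], [0.374, -0.294, -0.001]]
red tab 69 [ 0.65694963 -0.20523783  0.15496954]
```

View pics/crop.png

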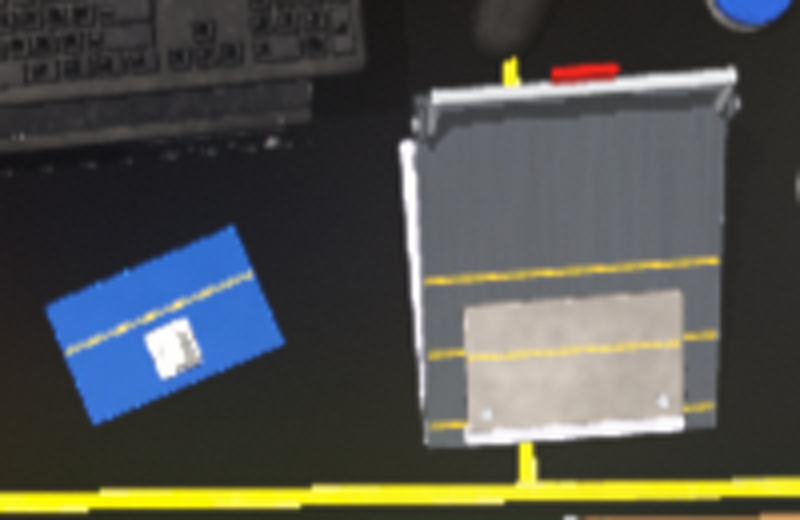

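The crop shows the deck turned about 3° with yellow lines at crop rows ~270, 345 and 420. The grey plate is in place, the bar is up with its red tab at (585,72), and the blue plate's lug is on its robot side. Next I'll fit the rack pose, check IK for the waypoints, then look with the wrist camera.

```bash
cat >> h.py <<'E'
def deck_frame(x,y,yaw):
    R=Ro.from_euler('ZY',[yaw,-np.radians(30)]).as_matrix()
    return R,np.array([x,y,0.035])
PITCH=np.arcsin(0.1)
def plate_on_deck(D,line):
    "plate rotation + butt point, laid with butt on the line"
    R,o=D; Rp=R@Ro.from_euler('y',PITCH).as_matrix()
    return Rp,o+R@np.array([line,0,0.010])
def tool_for(Rp,lugbase,h=0.010,flip=1):
    "TCP pose on the lug; h=height of TCP above the plate underside; lugbase=underside pt below the lug"
    Rt=np.c_[-flip*Rp[:,0],flip*Rp[:,1],-Rp[:,2]]
    return lugbase+Rp[:,2]*h, Ro.from_matrix(Rt).as_quat()
E
python3 - <<'E'
from h import *
from scipy.optimize import least_squares
z=np.load("top0.npz");p=z['p']
hsv=cv2.cvtColor(p,cv2.COLOR_RGB2HSV);H,S,V=[hsv[...,i].astype(int) for i in range(3)]
c=optics.camera_params("top");o=-c['R'].T@c['t']
vv,uu=np.nonzero((abs(H-25)<10)&(S>70)&(V>80));k=(uu>312)&(uu<396)&(vv>195)&(vv<256);uv=np.c_[uu[k],vv[k]].astype(float)
dk=lambda q,uv:_dk(deck_frame(*q),uv)
def _dk(D,uv):
    R,t=D; r=np.c_[(uv[:,0]-c['cx'])/c['fx'],(uv[:,1]-c['cy'])/c['fy'],np.ones(len(uv))]@c['R']
    l=((t-o)@R[:,2])/(r@R[:,2]); return (o+r*l[:,None]-t)@R
q0=np.array([.415,-.2,.053])
for it in range(4):
    X=dk(q0,uv);n=np.round(X[:,0]/.06)
    keep=(abs(X[:,0]-.06*n)<.008)&(n>=0)&(n<=2)&((n==2)|(abs(X[:,1])>.087))&(abs(X[:,1])<.112)
    U=uv[keep];N=n[keep];
    f=lambda a:dk([a[0],q0[1],a[1]],U)[:,0]-.06*N
    s=least_squares(f,[q0[0],q0[2]],loss='soft_l1',f_scale=.002);q0[0],q0[2]=s.x
    X=dk(q0,U);T=X[N==2][:,1]; mid=(T.max()+T.min())/2; q0[1]+=mid*np.cos(q0[2]);q0[0]-=mid*np.sin(q0[2])
    print(q0,keep.sum(),[ (N==i).sum() for i in range(3)],T.min(),T.max(),np.std(f(s.x)))
np.save("deck.npy",q0)
D=deck_frame(*q0)
print("tab pred",D[0]@np.array([.245+.05*np.cos(2.3),0,.013+.05*np.sin(2.3)])+D[1])
for nm,(x,y,yaw) in dict(blue=(.4959,.1015,np.radians(22)),red=(.4469,.3732,np.radians(19.6))).items():
    Rp=Ro.from_euler('z',yaw).as_matrix();b=np.array([x,y,0])-.02*Rp[:,0]
    for fl in(1,-1):
        print(nm,fl,[np.round(j,2) if (j:=planner.ik(*tool_for(Rp,b,h,fl))) is not None else None for h in(.01,.13)])
for line in(.06,.12):
    Rp,b=plate_on_deck(D,line);b=b+.03*Rp[:,0]
    for fl in(1,-1):
        print(line,fl,[np.round(j,2) if (j:=planner.ik(*tool_for(Rp,b,h,fl))) is not None else None for h in(.01,.11)])
E
```

```text
[ 0.41879459 -0.20562814  0.05226833] 235 [np.int64(29), np.int64(32), np.int64(174)] -0.11185120682277798 0.10057952762216343 0.002229463414473225
[ 0.41886653 -0.20703611  0.05181993] 242 [np.int64(32), np.int64(35), np.int64(175)] -0.10907919820778379 0.10625948152044938 0.0022296476759303893
[ 0.41886725 -0.2070329   0.05178974] 242 [np.int64(34), np.int64(33), np.int64(175)] -0.10766588735835549 0.10767231223555791 0.0022301570479646166
[ 0.41886725 -0.2070329   0.05178974] 242 [np.int64(34), np.int64(33), np.int64(175)] -0.10766909979695669 0.10766909979695671 0.002230156894810794
tab pred [ 0.57683815 -0.19884431  0.18439141]
blue 1 [array([-0.16,  0.94, -0.22,  2.11,  1.05,  0.2 ,  0.63]), array([-0.05,  0.72, -0.39,  2.07,  0.59,  0.46,  1.07])]
blue -1 [array([-0.32,  0.94,  0.05,  2.12, -0.43,  0.09, -1.05]), array([-0.43,  0.72,  0.24,  2.09, -0.43,  0.38, -1.04])]
red 1 [array([-0.68,  0.97, -0.2 ,  1.88,  0.5 ,  0.34,  0.65]), array([-0.59,  0.78, -0.34,  1.84,  0.43,  0.59,  0.71])]
red -1 [array([-0.9 ,  0.98,  0.19,  1.89, -0.53,  0.32, -1.51]), array([-0.99,  0.8 ,  0.35,  1.87, -0.48,  0.56, -1.56])]
0.06 1 [array([ 0.91,  0.92, -0.82,  2.3 ,  2.19,  0.52, -0.08]), array([ 0.86,  0.62, -0.61,  2.34,  2.25,  0.19, -0.19])]
0.06 -1 [array([ 0.67,  0.82, -0.41,  2.31,  2.85,  0.35,  2.36]), array([ 0.74,  0.59, -0.41,  2.35,  2.94,  0.14,  2.26])]
0.12 1 [array([ 0.74,  0.81, -0.6 ,  2.17,  2.08,  0.29, -0.05]), array([ 0.71,  0.56, -0.45,  2.2 ,  1.06,  0.07,  0.94])]
0.12 -1 [array([ 0.62,  0.77, -0.4 ,  2.17,  2.54,  0.18,  2.62]), array([ 0.67,  0.55, -0.39,  2.2 ,  0.75,  0.04, -1.89])]
```

```bash
cat >> h.py <<'E'
TILT=np.radians(12)
def tool_for(Rp,lugbase,h=0.012,flip=1,tilt=TILT):
    Rt=np.c_[-flip*Rp[:,0],flip*Rp[:,1],-Rp[:,2]]@Ro.from_euler('y',flip*tilt).as_matrix()
    g=lugbase+Rp[:,2]*(h+arm.grasp_offset*np.cos(tilt))
    return g+Rt[:,2]*arm.grasp_offset, Ro.from_matrix(Rt).as_quat()
def wrist_shot(name):
    P=np.array(arm.current_tcp_pos());Q=np.array(arm.current_ee_rot())
    p,d=optics.camera("wrist");cv2.imwrite(f"pics/{name}.png",p[:,:,::-1])
    np.savez(f"{name}.npz",p=p,d=d,P=P,Q=Q);return p,d,P,Q
def wrist_rays(uv,P,Q):
    c=optics.camera_params("wrist");uv=np.atleast_2d(uv).astype(float)
    a=(uv[:,0]-c['cx'])/c['fx'];b=(uv[:,1]-c['cy'])/c['fy'];r=np.hypot(a,b);s=np.sinc(r/np.pi)
    d=np.c_[a*s,b*s,np.cos(r)];R=Ro.from_quat(Q).as_matrix();HE=c['hand_eye']
    return R@HE[:3,3]+P, d@HE[:3,:3].T@R.T
def hit(o,r,pt,n):
    return o+r*(((pt-o)@n)/(r@n))[:,None]
E
python3 - <<'E'
from h import *
D=deck_frame(*np.load("deck.npy"))
for line in(.06,.12):
    Rp,b=plate_on_deck(D,line);b=b+.03*Rp[:,0]
    print(line,[np.round(j,2) if (j:=planner.ik(*tool_for(Rp,b,h))) is not None else None for h in(.012,.06,.11)])
Rp=Ro.from_euler('z',np.radians(22)).as_matrix();b=np.array([.4959,.1015,0])-.02*Rp[:,0]
print([np.round(j,2) if (j:=planner.ik(*tool_for(Rp,b,h))) is not None else None for h in(.012,.06,.11)])
arm.move_pose([.46,-.03,.28],Ro.from_matrix(np.diag([-1.,1,-1])).as_quat())
print(arm.current_t());wrist_shot("w1")
E
```

```text
0.06 [array([ 0.48,  0.77, -0.19,  2.16,  1.18,  0.05,  0.81]), array([ 0.64,  0.69, -0.42,  2.18,  1.02,  0.21,  0.98]), array([ 0.95,  0.69, -0.88,  2.18,  1.09,  0.51,  0.89])]
0.12 [array([ 0.63,  0.78, -0.5 ,  2.  ,  0.92,  0.35,  1.05]), array([ 0.72,  0.7 , -0.62,  2.02,  0.84,  0.43,  1.12]), array([ 0.75,  0.6 , -0.62,  2.03,  0.64,  0.47,  1.32])]
[array([-0.08,  0.99, -0.37,  1.92,  0.62,  0.57,  1.06]), array([-0.06,  0.91, -0.41,  1.91,  0.55,  0.66,  1.12]), array([-0.04,  0.83, -0.45,  1.9 ,  0.49,  0.75,  1.16])]
2.4917
```

View pics/w1.png

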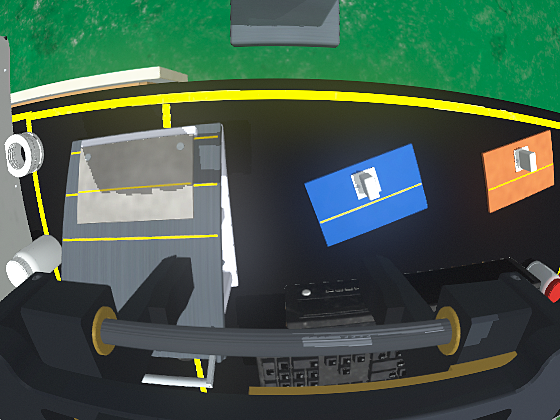

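The wrist view is sharp. It shows the deck lines at rows ~145, 190 and 238 (cols 63–220), the blue plate at (367,195) with its lug at (367,183), and the terracotta plate at (518,170). I'll fit poses from this picture.

```bash
cat > fit.py <<'E'
from h import *
from scipy.optimize import least_squares
def hsv(p):
    h=cv2.cvtColor(p,cv2.COLOR_RGB2HSV);return [h[...,i].astype(int) for i in range(3)]
def fit_plate(z,kind,box):
    "butt/head-resolved plate pose on the worktop: x,y,yaw (x = butt->head), contour fit"
    p,P,Q=z['p'],z['P'],z['Q'];H,S,V=hsv(p);u0,u1,v0,v1=box
    r=np.zeros(H.shape,bool);r[v0:v1,u0:u1]=1
    m=r&(S>100)&(V>50)&((abs(H-110)<14) if kind=="blue" else (H<18))
    mm=cv2.morphologyEx(m.astype(np.uint8),cv2.MORPH_CLOSE,np.ones((15,15)))
    c=max(cv2.findContours(mm,0,1)[0],key=cv2.contourArea)[:,0,:]
    o,ry=wrist_rays(c,P,Q);X=hit(o,ry,np.array([0,0,.006]),np.array([0,0,1.]))[:,:2]
    b=cv2.minAreaRect((X*1000).astype(np.float32));q0=[b[0][0]/1e3,b[0][1]/1e3,.36]
    def f(q):
        C,s=np.cos(q[2]),np.sin(q[2]);L=(X-q[:2])@np.array([[C,-s],[s,C]])
        a=abs(L)-q[3:5]
        return np.where((a>0).all(1),np.hypot(*a.T),a.max(1))
    s=least_squares(f,q0+[.05,.08],loss='soft_l1',f_scale=.001)
    return s.x,np.std(s.fun)
E
cat > m.py <<'E'
from fit import *
z=np.load("w1.npz");p,P,Q=z['p'],z['P'],z['Q'];H,S,V=hsv(p)
for k,box in(("blue",(295,440,130,260)),("red",(470,556,120,225))):
    print(k,fit_plate(z,k,box))
vv,uu=np.nonzero((abs(H-27)<9)&(S>100)&(V>80));k=(uu>55)&(uu<225)&(vv>130)&(vv<250);uv=np.c_[uu[k],vv[k]]
o,r=wrist_rays(uv,P,Q);q0=np.load("deck.npy").copy()
def dk(q,i=slice(None)):
    R,t=deck_frame(*q);return (hit(o,r[i],t,R[:,2])-t)@R
for it in range(5):
    X=dk(q0);n=np.round(X[:,0]/.06);keep=(abs(X[:,0]-.06*n)<.01)&(n>=0)&(n<=2)&((n==2)|(abs(X[:,1])>.087))&(abs(X[:,1])<.114)
    N=n[keep];f=lambda a:dk([a[0],q0[1],a[1]],keep)[:,0]-.06*N
    s=least_squares(f,[q0[0],q0[2]],loss='soft_l1',f_scale=.002);q0[0],q0[2]=s.x
    X=dk(q0,keep);T=X[N==2][:,1];mid=(T.max()+T.min())/2;q0[1]+=mid*np.cos(q0[2]);q0[0]-=mid*np.sin(q0[2])
X=dk(q0,keep);print("deck",q0,T.min(),T.max(),[(int((N==i).sum()),X[N==i][:,0].mean().round(4),X[N==i][:,1].min().round(3),X[N==i][:,1].max().round(3)) for i in range(3)])
np.save("deck2.npy",q0)
# grey plate contour check: light grey pixels centroid limits in the deck frame
E
python3 m.py
```

```text
blue (array([0.51039614, 0.10180119, 0.37608865, 0.06409292, 0.08417268]), np.float64(0.006186047976350988))
red (array([0.44480207, 0.37907832, 0.3325863 , 0.05022784, 0.08919283]), np.float64(0.004322149964268721))
deck [ 0.41808576 -0.20479017  0.05026671] -0.10623382491673895 0.10623382491673895 [(60, np.float64(0.0002), np.float64(-0.107), np.float64(0.106)), (69, np.float64(0.0602), np.float64(-0.107), np.float64(0.105)), (411, np.float64(0.1199), np.float64(-0.106), np.float64(0.106))]
```

```bash
sed -i 's/(V>50)/(V>(110 if kind=="blue" else 120))/; s/np.ones((15,15))/np.ones((9,9))/' fit.py
python3 - <<'E'
from fit import *
z=np.load("w1.npz");H,S,V=hsv(z['p'])
print([(int(H[v,367]),int(S[v,367]),int(V[v,367])) for v in range(145,250,6)])
for k,box in(("blue",(295,440,135,255)),("red",(470,556,120,225))): print(k,fit_plate(z,k,box))
E
```

```text
[(110, 39, 59), (108, 53, 62), (109, 57, 63), (108, 181, 227), (99, 33, 235), (102, 17, 152), (0, 0, 255), (0, 0, 255), (103, 27, 131), (108, 184, 230), (28, 84, 255), (108, 185, 227), (108, 187, 226), (108, 184, 224), (108, 191, 226), (110, 97, 66), (111, 99, 62), (113, 92, 58)]
blue (array([0.49560327, 0.10140453, 0.37984897, 0.04933822, 0.07915458]), np.float64(0.0004408194775699526))
red (array([0.44738303, 0.37225978, 0.33821909, 0.04932216, 0.07879606]), np.float64(0.0006058309826688036))
```

```bash
sed -i 's/^TILT=.*/TILT=np.radians(18)/' h.py; cat >> h.py <<'E'
def deck(): return deck_frame(*((np.load("deck.npy")+np.load("deck2.npy"))/2))
def pick(x,y,yaw):
    Rp=Ro.from_euler('z',yaw).as_matrix();b=np.array([x,y,0])-.02*Rp[:,0]
    fingers.set_gripper(.05,40)
    arm.move_pose(*tool_for(Rp,b,.09)); arm.move_straight(tool_for(Rp,b,.012)[0],.1)
    fingers.set_gripper(0,40); w=arm.current_width()
    arm.move_straight(tool_for(Rp,b,.012)[0]+[0,0,.13],.2)
    print("width",w,arm.current_width(),arm.current_grip_force(),"t",arm.current_t())
E
python3 - <<'E'
from h import *
D=deck()
for line in(.06,.12):
    Rp,b=plate_on_deck(D,line);b=b+.03*Rp[:,0]
    print(line,[np.round(j,2) if (j:=planner.ik(*tool_for(Rp,b,h))) is not None else None for h in(.012,.06,.11)])
pick(.4957,.1015,.381)
for line in(.06,.12):
    Rp,b=plate_on_deck(D,line);b=b+.03*Rp[:,0]
    print(line,[np.round(j,2) if (j:=planner.ik(*tool_for(Rp,b,h))) is not None else None for h in(.012,.06,.11)])
print(arm.current_joints())
wrist_shot("w2")
E
```

```text
0.06 [array([ 0.44,  0.77, -0.17,  2.08,  0.4 ,  0.21,  1.55]), array([ 0.49,  0.68, -0.22,  2.11,  0.37,  0.28,  1.6 ]), array([ 0.55,  0.58, -0.28,  2.12,  0.32,  0.38,  1.65])]
0.12 [array([ 0.45,  0.76, -0.25,  1.93,  0.36,  0.39,  1.57]), array([ 0.48,  0.67, -0.28,  1.95,  0.32,  0.46,  1.62]), array([ 0.53,  0.58, -0.31,  1.96,  0.27,  0.54,  1.67])]
width 0.013772783193162576 0.013842694020464105 39.998380523175 t 6.525
0.06 [array([ 0.48,  0.78, -0.24,  2.08,  0.59,  0.23,  1.37]), array([ 0.55,  0.69, -0.32,  2.1 ,  0.54,  0.32,  1.42]), array([ 0.63,  0.59, -0.4 ,  2.11,  0.48,  0.41,  1.49])]
0.12 [array([ 0.49,  0.77, -0.32,  1.92,  0.48,  0.42,  1.45]), array([ 0.54,  0.68, -0.37,  1.95,  0.43,  0.48,  1.5 ]), array([ 0.58,  0.59, -0.41,  1.95,  0.36,  0.56,  1.57])]
[-0.08289409  0.80650402 -0.38434194  1.79610677  0.33610941  0.9321893
  1.30222129]
```

View pics/w2.png

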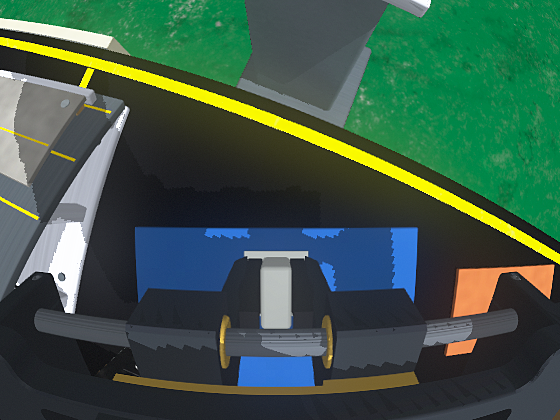

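The blue plate is held square: butt edge along row 227 from col 136 to 417, lug between the pads. I'll check the in-hand offset and place it.

```bash
cat >> h.py <<'E'
def inhand(uv,P,Q):
    "plate coordinates of pixels lying on the plate's face, nominal grasp"
    Rt=Ro.from_quat(Q).as_matrix();Rp=Rt@Ro.from_euler('y',-TILT).as_matrix()@np.diag([-1.,1,-1])
    g=P-Rt[:,2]*arm.grasp_offset; org=g-Rp[:,2]*(.012+arm.grasp_offset*np.cos(TILT))+.02*Rp[:,0]
    o,r=wrist_rays(uv,P,Q);return (hit(o,r,org+.006*Rp[:,2],Rp[:,2])-org)@Rp
def place(line,dx=0,dy=0):
    D=deck();Rp,b=plate_on_deck(D,line);b=b+(.03+dx)*Rp[:,0]+dy*Rp[:,1];T=lambda h:tool_for(Rp,b,h)
    arm.move_pose(*T(.10)); arm.move_straight(T(.020)[0],.12)
    f0=np.array(arm.current_wrist_force())
    g=arm.move_straight(T(.007)[0],.03,guard=5)
    e=(np.array(arm.current_tcp_pos())-T(.012)[0])@Rp
    print("guard",g,"offset from nominal",e.round(4),"dF",(np.array(arm.current_wrist_force())-f0).round(1),arm.current_t())
    return Rp,T
def release(Rp,T):
    fingers.set_gripper(.05); arm.move_straight(np.array(arm.current_tcp_pos())+.10*Rp[:,2],.15)
E
python3 - <<'E'
from h import *
z=np.load("w2.npz");print(inhand([(136,228),(276,227),(417,227)],z['P'],z['Q']).round(4))
Rp,T=place(.06)
p,d=optics.camera("side");cv2.imwrite("pics/s3.png",p[:,:,::-1])
E
```

```text
[[-0.0487 -0.0769  0.006 ]
 [-0.0497  0.0012  0.006 ]
 [-0.049   0.08    0.006 ]]
guard True offset from nominal [ 0.0003 -0.0004 -0.0005] dF [ 0.6 -0.1  4.1] 8.9083
```

```bash
python3 - <<'E'
from h import *
Rp,b=plate_on_deck(deck(),.06)
release(Rp,None);print(arm.current_t());wrist_shot("w4")
E
```

```text
10.4583
```

View pics/w4.png

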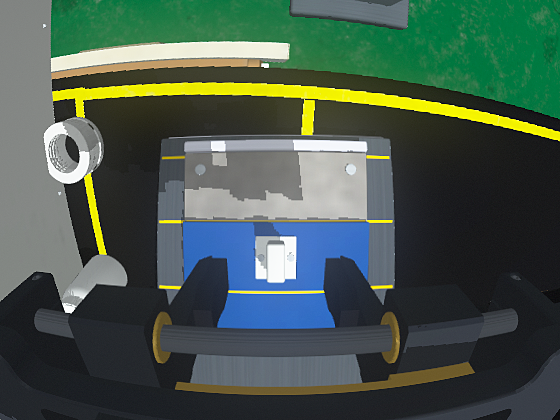

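Blue plate is laid: butt edge along row 221 in line with the middle yellow line, sides at cols 182 and 370 centred in the deck (160–393). I'll do a quick numeric check, then pick the terracotta plate.

```bash
python3 - <<'E'
from h import *
z=np.load("w4.npz");R,t=deck();p=z['p']
for u in (230,330):   # rows where blue begins; line rows at the side
    col=p[205:240,u].astype(int);print(u,205+int(np.argmax((col[:,2]-col[:,0])>60)),end=' ')
for u in (172,382):
    col=p[205:240,u].astype(int);k=np.nonzero((col[:,0]-col[:,2])>60)[0]+205;print(u,k,end=' ')
o,r=wrist_rays([(182,222),(370,222)],z['P'],z['Q']);print("\nbutt top",((hit(o,r,t+.016*R[:,2],R[:,2])-t)@R).round(4))
o,r=wrist_rays([(172,221.5),(382,221.5)],z['P'],z['Q']);print("line",((hit(o,r,t,R[:,2])-t)@R).round(4))
pick(.4472,.3727,.339)
wrist_shot("w5")
p,P,Q=[np.load("w5.npz")[k] for k in 'pPQ']
h=cv2.cvtColor(p,cv2.COLOR_RGB2HSV);m=(h[...,0]<18)&(h[...,1]>100)&(h[...,2]>50)
E=[(u,int(np.nonzero(m[:,u])[0][0])) for u in(160,200,350,400) if m[:,u].any()];print(E);print(inhand(E,P,Q).round(4))
E
```

```text
230 222 330 222 172 [220 221 222] 382 [220 221 222] 
butt top [[ 0.0614 -0.0791  0.016 ]
 [ 0.0617  0.081   0.016 ]]
line [[ 0.0601 -0.0935  0.    ]
 [ 0.0605  0.0974  0.    ]]
width 0.013548029998101912 0.013531192270265899 39.9987802002579 t 15.175
[(160, 203), (200, 213), (350, 227), (400, 227)]
[[-0.0625 -0.062   0.006 ]
 [-0.0571 -0.0392  0.006 ]
 [-0.0495  0.0406  0.006 ]
 [-0.0492  0.0694  0.006 ]]
```

Blue is within about 1 mm of its line. The terracotta grasp matches blue's (butt at -49.3 mm on the clean columns), so I'll place it.

```bash
python3 - <<'E'
from h import *
Rp,T=place(.12)
release(Rp,T);print(arm.current_t());wrist_shot("w6")
E
```

```text
guard False offset from nominal [-0.0001  0.0001 -0.0051] dF [-0.8  0.3  0.3] 18.6917
20.3583
```

View pics/w6.png

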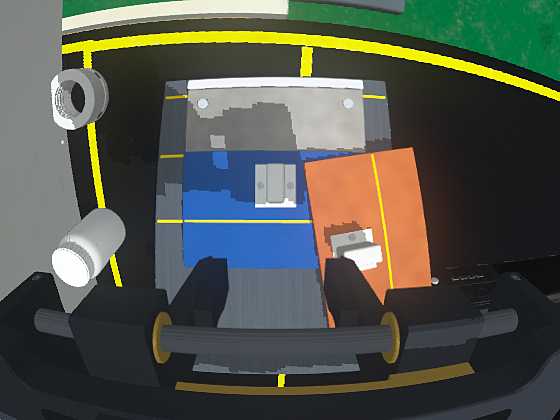

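The terracotta plate slipped on the way. It now lies turned about 80° on the left of the rack (lug at (358,250), cols 305–432), partly on the blue plate. Blue looks unmoved. I'll measure both in 3D to mend this.

```bash
cat >> fit.py <<'E'
def cloud(z):
    v,u=np.mgrid[:420,:560];uv=np.c_[u.ravel(),v.ravel()]
    c=optics.camera_params("wrist");R=Ro.from_quat(z['Q']).as_matrix();o,r=wrist_rays(uv,z['P'],z['Q'])
    ax=R@c['hand_eye'][:3,2];d=z['d'].ravel();X=o+r*(d/(r@ax))[:,None];return X.reshape(420,560,3),o,r.reshape(420,560,3)
def plane(X):
    for _ in range(4):
        c=np.median(X,0);c=X.mean(0);n=np.linalg.svd(X-c,full_matrices=False)[2][2];n*=np.sign(n[2]);e=(X-c)@n;X=X[abs(e)<max(2.5*np.std(e)*.8,.002)]
    return c,n,np.std((X-c)@n),len(X)
E
cat > m2.py <<'E'
from fit import *
import sys
z=np.load(sys.argv[1]+".npz");H,S,V=hsv(z['p']);X,o,r=cloud(z);R,t=deck();ok=z['d']>0
box=np.zeros(H.shape,bool);box[135:345,150:450]=1
for k,m in(("blue",(abs(H-110)<14)&(S>120)&(V>90)),("red",(H<18)&(S>100)&(V>60))):
    m=m&box&ok;m=cv2.erode(m.astype(np.uint8),np.ones((3,3)))>0
    c,n,s,N=plane(X[m]);print(k,"plane c deck",((c-t)@R).round(4),"n deck",(n@R).round(4),"world c,n",c.round(4),n.round(4),"sd",s.round(4),N)
    mm=cv2.morphologyEx((m).astype(np.uint8),cv2.MORPH_CLOSE,np.ones((9,9)))
    ct=max(cv2.findContours(mm,0,1)[0],key=cv2.contourArea)[:,0,:]
    Y=hit(o,r[ct[:,1],ct[:,0]],c,n);ap=cv2.approxPolyDP(ct[:,None].astype(np.int32),6,True)[:,0]
    Z=hit(o,r[ap[:,1],ap[:,0]],c,n)
    for a,w in zip(ap,Z): print(a,"world",w.round(4),"deck",((w-t)@R).round(4))
w=(S<40)&(V>170)&ok;w[:225]=0;w[275:]=0;w[:,:330]=0;w[:,390:]=0
print("lug white",X[w].mean(0),((X[w].mean(0)-t)@R))
E
python3 m2.py w6; python3 - <<'E'
from h import *
p,d=optics.camera("top");np.savez("top7.npz",p=p,d=d)
q,d2=optics.camera("side")
cv2.imwrite("pics/ts7.png",np.hstack([cv2.resize(p[150:270,290:430],(400,343),interpolation=2),cv2.resize(q[140:260,270:410],(400,343),interpolation=2)])[:,:,::-1])
E
```

```text
blue plane c deck [ 0.1135 -0.0276  0.0095] n deck [ 1.010e-01 -2.000e-04  9.949e-01] world c,n [ 0.5133 -0.2287  0.1   ] [-0.4095 -0.0211  0.9121] sd 0.0007 10821
[185 153] world [ 0.4688 -0.2809  0.0788] deck [ 0.0621 -0.0774  0.0148]
[185 265] world [ 0.5572 -0.2767  0.1186] deck [ 0.1586 -0.0778  0.005 ]
[218 256] world [ 0.5479 -0.2475  0.1151] deck [ 0.1502 -0.0482  0.0058]
[228 266] world [ 0.5552 -0.2386  0.1186] deck [ 0.1587 -0.0397  0.005 ]
[317 266] world [ 0.5514 -0.163   0.1186] deck [0.1587 0.036  0.005 ]
[301 159] world [ 0.4696 -0.1809  0.0815] deck [0.0686 0.0224 0.0141]
[337 153] world [ 0.4629 -0.1502  0.0792] deck [0.063  0.0533 0.0147]
red plane c deck [0.1143 0.084  0.0155] n deck [0.0979 0.0169 0.9951] world c,n [ 0.5053 -0.1173  0.1056] [-0.4131 -0.0042  0.9107] sd 0.0007 10807
[304 164] world [ 0.4714 -0.1789  0.0899] deck [0.0744 0.0243 0.0205]
[323 275] world [ 0.5542 -0.1586  0.1276] deck [0.1658 0.0403 0.0112]
[330 233] world [ 0.522  -0.1548  0.113 ] deck [0.1308 0.0457 0.0145]
[372 227] world [ 0.5162 -0.1187  0.1105] deck [0.1262 0.0821 0.0144]
[383 262] world [ 0.5433 -0.1065  0.1229] deck [0.1563 0.0929 0.0112]
[363 272] world [ 0.5513 -0.124   0.1265] deck [0.1643 0.075  0.0108]
[380 299] world [ 0.5733 -0.1061  0.1365] deck [0.189  0.0918 0.008 ]
[387 287] world [ 0.5634 -0.1007  0.132 ] deck [0.1785 0.0977 0.009 ]
[430 285] world [ 0.5625 -0.0575  0.1318] deck [0.1795 0.1409 0.0081]
[411 148] world [ 0.4519 -0.0839  0.0815] deck [0.0576 0.1201 0.0205]
lug white [ 0.52468341 -0.13403485  0.13202668] [0.14354647 0.06636593 0.02916016]
```

View pics/ts7.png

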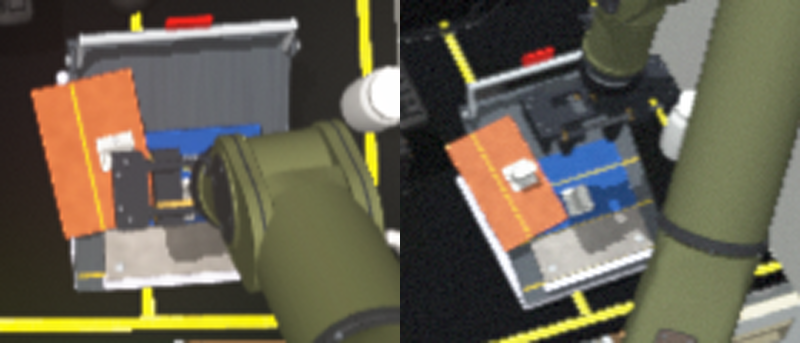

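The plate lies flat on blue (normals match, faces 6 mm apart), with its butt towards the right, yaw about +100° in the deck frame, and lug at deck (0.147, 0.066). Blue is unmoved. It probably clipped the rack's edge on the low transfer. I'll regrip it here, lift, turn it over the deck and lay it.

```bash
cat > re.py <<'E'
from h import *
D=deck();Rd,t=D
def red_now():
    n=np.array([.0979,.0,.9951]);n/=np.linalg.norm(n)
    x=np.array([-.173,.985,0]);x-=n*(x@n);x/=np.linalg.norm(x);y=np.cross(n,x)
    under=np.array([.1143,.084,.0155])-.006*n
    l=np.array([.1465,.0662,0]);l[2]=under[2]-((l-under)[:2]@n[:2])/n[2]
    return Rd@np.c_[x,y,n],t+Rd@l
E
python3 - <<'E'
from re import *
E
python3 - <<'E'
import os;os.rename('re.py','rg.py')
from rg import *
Rp,l=red_now();print(l)
Rq,b=plate_on_deck(D,.12);b=b+.03*Rq[:,0]
f=lambda j:None if j is None else np.round(j,2).tolist()
for tl in(0,6,12,18):
  for fl in(1,-1):
    a=np.radians(tl)
    print(tl,fl,[f(planner.ik(*tool_for(Rp,l,h,fl,a))) for h in(.012,.12)],"PL",[f(planner.ik(*tool_for(Rq,b,h,fl,a))) for h in(.012,.12)])
E
```

```text
[ 0.53866002 -0.13348717  0.11370867]
0 1 [[0.71, 0.84, -0.79, 2.26, 2.06, 0.5, 1.59], [0.68, 0.54, -0.63, 2.29, 1.71, 0.21, 1.89]] PL [[1.04, 1.07, -1.25, 2.16, 1.73, 0.84, 0.4], [0.68, 0.53, -0.4, 2.2, 0.52, 0.06, 1.47]]
0 -1 [[0.91, 1.06, -1.25, 2.25, 1.82, 0.9, -1.25], [1.0, 0.76, -1.25, 2.28, 1.54, 0.67, -1.09]] PL [[0.62, 0.76, -0.4, 2.18, 2.54, 0.18, 2.61], [0.69, 0.53, -0.41, 2.2, 0.6, 0.07, -1.75]]
6 1 [[0.49, 0.78, -0.53, 2.31, 2.31, 0.51, 1.23], [0.58, 0.53, -0.59, 2.34, 1.93, 0.34, 1.59]] PL [[0.6, 0.76, -0.42, 2.09, 1.39, 0.17, 0.59], [0.69, 0.54, -0.46, 2.12, 0.48, 0.26, 1.49]]
6 -1 [[0.84, 1.06, -1.25, 2.29, 1.88, 1.05, -1.39], [0.92, 0.75, -1.25, 2.33, 1.65, 0.8, -1.28]] PL [[0.6, 0.76, -0.42, 2.09, 1.39, 0.17, -2.55], [0.24, 0.53, 0.22, 2.14, -0.92, 0.32, -0.24]]
12 1 [[0.46, 0.82, -0.62, 2.34, 2.19, 0.72, 1.27], [0.37, 0.51, -0.4, 2.39, 2.11, 0.41, 1.32]] PL [[0.5, 0.75, -0.3, 2.01, 0.58, 0.24, 1.37], [0.67, 0.56, -0.48, 2.03, 0.44, 0.43, 1.51]]
12 -1 [[0.76, 1.08, -1.26, 2.33, 1.91, 1.21, -1.5], [0.84, 0.75, -1.25, 2.37, 1.71, 0.95, -1.43]] PL [[0.19, 0.75, 0.22, 2
[... 423 characters left out ...]
.87, 1.99, -0.91, 0.77, -0.26]]Traceback (most recent call last):
  File "<stdin>", line 1, in <module>
  File "re.py", line 1, in <module>
    from h import *
  File "h.py", line 1, in <module>
    import numpy as np, cv2
    from numpy.__config__ import show_config
    from numpy._core._multiarray_umath import (
    from . import (
    from .fromnumeric import any
    from . import _methods, overrides
    import pickle
    __all__.extend([x for x in dir() if re.match("[A-Z][A-Z0-9_]+$", x)])
AttributeError: module 're' has no attribute 'match' (consider renaming 're.py' since it has the same name as the standard library module named 're' and prevents importing that standard library module)
```

```bash
rm -rf __pycache__; sed -i 's/^TILT=.*/TILT=np.radians(12)/' h.py; python3 - <<'E'
from rg import *
from scipy.spatial.transform import Slerp
Rp,l=red_now();Rq,b=plate_on_deck(D,.12);b=b+.03*Rq[:,0]
fingers.set_gripper(.05,60)
arm.move_pose(*tool_for(Rp,l,.12));arm.move_straight(tool_for(Rp,l,.03)[0],.12)
g=arm.move_straight(tool_for(Rp,l,.012)[0],.05,guard=8)
print("touch",g,((np.array(arm.current_tcp_pos())-tool_for(Rp,l,.012)[0])@Rp).round(4))
fingers.set_gripper(0,60);print("w",arm.current_width(),arm.current_grip_force())
if not g and .012<arm.current_width()<.016:
    arm.move_straight(tool_for(Rp,l,.13)[0],.12);print("w",arm.current_width(),arm.current_t())
    S=Slerp([0,1],Ro.from_matrix([Rp,Rq]))
    for s in(.25,.5,.75,1):
        arm.move_pose(*tool_for(S(s).as_matrix(),l+(b-l)*s,.13))
    print("w",arm.current_width(),arm.current_grip_force(),arm.current_t(),arm.current_joints())
p,d,P,Q=wrist_shot("w8")
h=cv2.cvtColor(p,cv2.COLOR_RGB2HSV);m=(h[...,0]<18)&(h[...,1]>100)&(h[...,2]>40)
E=[(u,int(np.nonzero(m[:,u])[0][0])) for u in range(140,430,30) if m[:,u].any()];print(E);print(inhand(E,P,Q).round(4))
E
```

```text
touch False [ 0.0001  0.0002 -0.0003]
w 0.013505559472612356 59.9985015951097
w 0.013390009517688595 25.3917
w 0.013861750915532855 59.99747224152088 27.3583 [ 0.64426893  0.53266011 -0.43812516  2.03764363  0.36210566  0.43327291
  1.59653752]
[(140, 6), (170, 3), (200, 2), (230, 1), (260, 2), (290, 220), (320, 220), (350, 220), (380, 220), (410, 219)]
[[-0.1774 -0.0784  0.006 ]
 [-0.1762 -0.0593  0.006 ]
 [-0.1744 -0.0414  0.006 ]
 [-0.1736 -0.0242  0.006 ]
 [-0.1721 -0.0076  0.006 ]
 [-0.0518  0.0082  0.006 ]
 [-0.0518  0.0238  0.006 ]
 [-0.0517  0.0397  0.006 ]
 [-0.0516  0.0564  0.006 ]
 [-0.052   0.0741  0.006 ]]
```

View pics/w8.png

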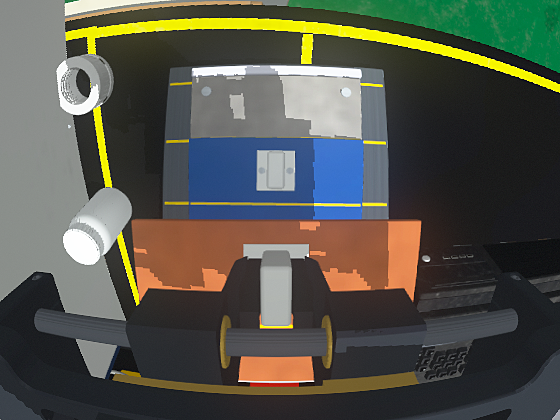

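Plate is regripped and square: butt edge along row 220 from col 133 to 421, above the still-correct blue plate. Its butt sits about 2 mm further out than nominal, so I'll compensate by 2 mm and lay it.

```bash
python3 - <<'E'
from h import *
z=np.load("w8.npz");print(inhand([(133,220),(421,219)],z['P'],z['Q']).round(4))
Rp,T=place(.12,dx=.002)
print(arm.current_width())
if abs(((np.array(arm.current_tcp_pos())-T(.012)[0])@Rp)[2])<.004:
    release(Rp,T);print(arm.current_t());wrist_shot("w9")
E
sed -i 's/box\[135:345,150:450\]/box[130:300,150:420]/' m2.py; python3 m2.py w9
```

```text
[[-0.0516 -0.0776  0.006 ]
 [-0.052   0.0809  0.006 ]]
guard True offset from nominal [ 0.0001 -0.0005 -0.0015] dF [-1.5  0.2  4.5] 28.8583
0.013464597095302693
30.3667
blue plane c deck [0.0896 0.0001 0.0119] n deck [ 1.014e-01 -1.000e-04  9.948e-01] world c,n [ 0.49   -0.2022  0.0902] [-0.4091 -0.021   0.9123] sd 0.0007 9678
[184 136] world [ 0.4684 -0.2808  0.0786] deck [ 0.0617 -0.0774  0.0148]
[184 201] world [ 0.5192 -0.2788  0.1015] deck [ 0.1171 -0.0779  0.0091]
[367 201] world [ 0.5115 -0.1222  0.1016] deck [0.1174 0.0789 0.0091]
[367 137] world [ 0.4615 -0.125   0.0792] deck [0.0629 0.0786 0.0147]
red plane c deck [0.1545 0.0003 0.0114] n deck [ 1.007e-01 -1.000e-04  9.949e-01] world c,n [ 0.5464 -0.1991  0.1221] [-0.4097 -0.021   0.912 ] sd 0.0007 10779
[182 207] world [ 0.5209 -0.2789  0.1088] deck [ 0.1222 -0.0781  0.0146]
[185 271] world [ 0.5718 -0.2765  0.1317] deck [ 0.1779 -0.0783  0.009 ]
[203 256] world [ 0.5583 -0.2602  0.126 ] deck [ 0.164  -0.0613  0.0104]
[227 257] world [ 0.5577 -0.2394  0.1263] deck [ 0.1646 -0.0405  0.0104]
[227 298] world [ 0.5918 -0.2391  0.1416] deck [ 0.2017 -0.042   0.0066]
[324 298] world [ 0.5876 -0.1546  0.1417] deck [0.2019 0.0426 0.0066]
[325 257] world [ 0.5537 -0.1567  0.1263] deck [0.1648 0.0422 0.0104]
[351 257] world [ 0.5529 -0.1341  0.1265] deck [0.1652 0.0648 0.0103]
[366 270] world [ 0.5632 -0.1194  0.1315] deck [0.1773 0.079  0.0091]
[369 207] world [ 0.5132 -0.1219  0.109 ] deck [0.1226 0.0791 0.0146]
lug white [nan nan nan] [nan nan nan]m2.py:14: RuntimeWarning: Mean of empty slice.
  print("lug white",X[w].mean(0),((X[w].mean(0)-t)@R))
  ret = um.true_divide(
```

View pics/w9.png

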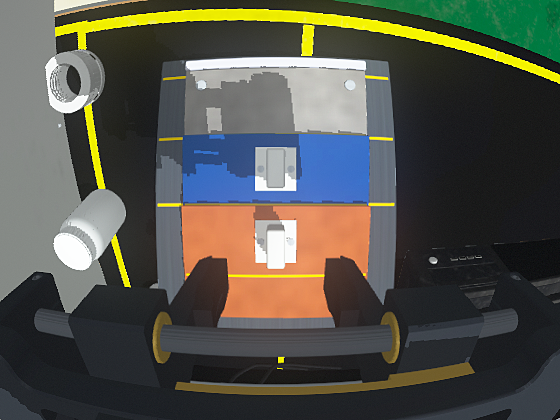

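Both plates are well laid: terracotta butt edge on the top line (row 205), planes parallel to the courses, centred within about 1 mm. Now I'll push the bar over from behind with closed fingers.

```bash
cat > bar.py <<'E'
from h import *
D=deck();R,t=D
def bar_angle(n="top"):
    p,d=optics.camera(n);h=cv2.cvtColor(p,cv2.COLOR_RGB2HSV).astype(int)
    m=((h[...,0]<7)|(h[...,0]>173))&(h[...,1]>150)&(h[...,2]>100)
    tab=lambda a:t+R@np.array([.245-.05*np.cos(a),0,.013+.05*np.sin(a)])
    A=np.arange(-.2,2.5,.1);uv=project(n,np.array([tab(a) for a in A]))
    lo=uv.min(0).astype(int)-15;hi=uv.max(0).astype(int)+15
    k,_,st,ce=cv2.connectedComponentsWithStats(m[lo[1]:hi[1],lo[0]:hi[0]].astype(np.uint8))
    if k<2: return None
    i=1+np.argmax(st[1:,4]);c=ce[i]+lo
    e=np.linalg.norm(uv-c,axis=1);j=np.argmin(e);return c.round(1),int(st[i,4]),A[j].round(2),e[j].round(1)
E
python3 - <<'E'
from bar import *
q=Ro.from_matrix(Ro.from_euler('z',.051).as_matrix()@np.diag([-1.,1,-1])).as_quat()
u=np.array([np.cos(.051),np.sin(.051),0]);hx=t+R@np.array([.245,0,.013]);print("hinge",hx)
P=lambda a,z:np.array([hx[0],hx[1],0])+a*u+[0,0,z]
arm.move_straight(np.array(arm.current_tcp_pos())+[0,0,.06],.15)
print("bar",bar_angle("top"),bar_angle("side"))
fingers.set_gripper(0,20)
arm.move_pose(P(.02,.36),q);arm.move_pose(P(.075,.33),q)
f0=np.array(arm.current_wrist_force())
print("down",arm.move_straight(P(.075,.213),.12,guard=8))
print("push",arm.move_straight(P(-.022,.213),.06,guard=10))
print((np.array(arm.current_tcp_pos())-P(0,.213)).round(3),(np.array(arm.current_wrist_force())-f0).round(1),bar_angle("top"),bar_angle("side"),arm.current_t())
E
```

```text
hinge [ 0.62388501 -0.19542079  0.16875833]
bar (array([355.8, 157.1]), 66, np.float64(2.4), np.float64(2.2)) (array([317.9, 158.9]), 41, np.float64(2.4), np.float64(1.6))
down False
push False
[-0.022 -0.001 -0.   ] [-1.1  1.2  0.2] (array([357.1, 182.4]), 72, np.float64(1.0), np.float64(0.8)) (array([324., 175.]), 28, np.float64(1.1), np.float64(0.4)) 35.975
```

Bar is past balance and sinking. I'll retreat upwards and aside, wait, and check.

```bash
python3 - <<'E'
from bar import *
p=np.array(arm.current_tcp_pos())
arm.move_straight(p+[.01,0,.15],.15); arm.move_pose([.5,.12,.33],arm.current_ee_rot()); arm.sleep(2.5)
print("bar",bar_angle("top"),bar_angle("side"),arm.current_t())
arm.move_pose([.46,-.07,.30],Ro.from_matrix(np.diag([-1.,1,-1])).as_quat());wrist_shot("w10")
print(arm.current_t(),bar_angle("side"),arm.current_wrist_force())
E
sed -i 's/box\[130:300,150:420\]/box[100:330,20:300]/' m2.py; python3 m2.py w10 2>/dev/null
python3 - <<'E'
from h import *
p,d=optics.camera("top");W=world("top",p,d);h=cv2.cvtColor(p,cv2.COLOR_RGB2HSV).astype(int)
for n,q in(("white",(423,185)),("redcap",(127,174))):
    s=W[q[1]-10:q[1]+10,q[0]-10:q[0]+10].reshape(-1,3);print(n,np.percentile(s[:,2],[50,80,95]).round(3))
E
```

```text
bar (array([353.4, 185.6]), 96, np.float64(0.1), np.float64(0.4)) (array([322. , 184.6]), 41, np.float64(-0.2), np.float64(0.5)) 41.0
41.8583 (array([323.3, 184.3]), 55, np.float64(0.0), np.float64(0.6)) [ 0.68224636 -0.74598114 -0.63066449]
blue plane c deck [0.0898 0.0076 0.0121] n deck [ 9.98e-02 -1.00e-04  9.95e-01] world c,n [ 0.4897 -0.1947  0.0903] [-0.4105 -0.0211  0.9116] sd 0.0007 4228
[226 179] world [ 0.4618 -0.125   0.0794] deck [0.0632 0.0785 0.0148]
[109 187] world [ 0.4689 -0.2795  0.079 ] deck [ 0.0624 -0.076   0.0148]
[108 230] world [ 0.5187 -0.2779  0.1015] deck [ 0.1168 -0.077   0.0094]
[228 226] world [ 0.5116 -0.1218  0.1019] deck [0.1177 0.0793 0.0093]
red plane c deck [0.1576 0.002  0.0112] n deck [ 1.010e-01 -2.000e-04  9.949e-01] world c,n [ 0.5491 -0.1972  0.1235] [-0.4094 -0.0211  0.9121] sd 0.0007 5573
[227 230] world [ 0.5135 -0.122   0.1092] deck [0.123  0.0789 0.0147]
[106 234] world [ 0.5211 -0.2774  0.109 ] deck [ 0.1226 -0.0766  0.0147]
[109 295] world [ 0.5902 -0.2737  0.1402] deck [ 0.1982 -0.0765  0.007 ]
[147 298] world [ 0.5893 -0.2202  0.141 ] deck [ 0.2001 -0.023   0.0069]
[146 307] world [ 0.5995 -0.222   0.1455] deck [ 0.2111 -0.0253  0.0057]
[110 310] world [ 0.6077 -0.2733  0.148 ] deck [ 0.2172 -0.0769  0.0051]
[154 313] world [ 0.6054 -0.2117  0.1484] deck [ 0.2181 -0.0153  0.005 ]
[168 288] world [ 0.5765 -0.1926  0.1359] deck [0.1877 0.0052 0.0081]
[230 290] world [ 0.5753 -0.1187  0.137 ] deck [0.1905 0.0791 0.0079]
lug white [nan nan nan] [nan nan nan]
white [0.092 0.099 0.102]
redcap [0.068 0.08  0.084]
```

```bash
python3 - <<'E'
from bar import *
arm.sleep(3);print(bar_angle("side"),bar_angle("top"),arm.current_t());print(arm.hand_in())
E
```

```text
(array([322.9, 184.1]), 56, np.float64(0.0), np.float64(0.4)) (array([353.4, 185.7]), 97, np.float64(0.1), np.float64(0.5)) 45.0583
the job is handed in; nothing more can be done
None
```

I handed the job in at about 45 s: both plates measured lapped, square, centred and within about 2 mm of their lines, the bar read about 0 to 0.1 rad (down on the terracotta plate), and both jars were standing; the terracotta plate slipped once on the way and I re-laid it, and hand-in returned no verdict.

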